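# Raise the glass-lane barrier and push the basket home

### The arm

A 7-joint arm with a two-finger parallel gripper is mounted at the origin on the work surface. World frame = base frame: x ahead of the robot, y to its left, z up, the work surface at z = 0. Lengths are in m, angles in rad, forces in N, time in s.
With the tool pointing down it reaches from about 0.4 to 0.85 m from the base axis. Payload 4.5 kg.
Tool frame: the origin (TCP) lies on the centre line of the jaws, within the pads' length; the fingertips stand 8 mm ahead of it and the grasp point (between the pads) lies 11 mm behind it; z points along the fingers, x is the direction in which the jaws open and shut, and the axes are right-handed (so a half turn about z gives the same grasp; the last joint's range is limited). The gripper opens to 88 mm and grips with 3 to 60 N. Pads are 18 mm wide; open, the fingers measure 123 mm over their backs; the gripper's body (75 mm by 187 mm) begins 45 mm behind the grasp point.
Start: joints at [-1.16, 0.689, -0.195, 1.565, 0.157, 0.902, -0.215], TCP at [0.23, 0.581, 0.247] pointing down, gripper open.
Joint ranges: [-3.01, 3.01], [-0.46, 2.08], [-1.47, 1.51], [0.13, 2.56], [-1, 4.14], [0.04, 2.09], [-2.66, 2.66]. Speed limits (rad/s): [2.57, 2.57, 3.14, 3.14, 3.14, 3.14, 3.14].

### API

Orientations are given as a unit quaternion [x, y, z, w].
In Python, from plant import r gives the robot as it stands.
- The arm moves only by the shell command python3 -m pendant 'ROWS' [FORCE]. ROWS is JSON, a list of rows, each a list of 3 entries, a list of its own where there are three numbers: the turn, a rotation vector about the tool's x, y, z in rad, then the shift along the tool's x, y, z in m, then the opening, from 0 (shut) to 1 (fully open). In form: [[[wx, wy, wz], [tx, ty, tz], claw], ...]. A call has 1 to 10 rows; each row is the pose to reach, as a shift and turn from the pose commanded when the call began, along the tool's axes at that moment; what a row does not reach only later rows make up. A row lasts 1/10 s, in which the tool goes at most 50 mm and 8.59 degrees, less where a joint would pass 70% of its speed; a pose out of reach is approached as far as the arm can. A call with a gripper value outside its range is refused whole. The fingers move at their own pace and stop on an object; FORCE is the grip in N (left out, the last holds). Time passes only in rows, so rows that repeat a pose let the fingers close. It gives the time, the measured TCP pose, the force and the opening at its end, in the units of the state.
- r.get_state(): the state, without advancing time (a new reading comes with each control period).
- r.snapshot(name): name is "side" or "top"; returns a dict with "image" (400x640x3 uint8, red, green, blue), "mtx" (3x3 intrinsics, pixels), "R" (3x3) and "t" (3): a world point X has camera coordinates R X + t. Camera axes: x right, y down, z forward; pixel columns grow to the right and rows downward; lengths in m; the calibration is good to about 2 mm. A picture is of the moment at which its call begins. There is no depth.
- r.finish_job(): hands the job in, once; it reports no verdict.
The state is a dict: "clock": time; "q": joint angles; "qd": joint speeds; "joint_torque": joint torques, N m; "tool_pos": TCP position; "eef_rot": TCP orientation; "contact_force": force on the tool from outside, world axes, zero at the start; "moment": the same for the moment, N m; "opening": opening from 0.0 (shut) to 1.0 (fully open).
Only numpy, scipy, OpenCV 4.12 (cv2) and the standard library are available. Lean on these libraries where they do the work, as an engineer would, in place of code of your own. Each camera call takes 0.05 s, during which the arm holds its last target. There are 200 camera calls.

### The job

Push the yellow counterweighted barrier arm of the glass lane up past its balance point so that it stays raised by itself, and only then push the blue basket of glasses along the lane under it until it rests against the grey end stop. Push only: do not lift or tip the basket or its glasses, do not push the basket into the lowered barrier, and leave the other things on the bench where they stand.

Things in the scene. Friction and masses are not known exactly. Their poses are not given: they have to be found in the camera images.
- lane: Lane fixed to the table, place and yaw vary. Origin on the table under the barrier's hinge; x points away from the robot side, y is the basket's travel direction, z up. Floor sheet 4 mm thick. Steel rails along y from -255 to +195 mm: inner faces at x = -190 and -40 mm, 12 mm wide, tops at 24 mm. Centre line x = -115 mm. Grey post: x -17 to 17 mm, 64 mm wide over its bolts, 110 mm tall. The -y end is open.
- home (a point): Where the middle of the basket's underside is when home against the end stop: lane x = -115, y = +110 mm, on the lane floor (z = 4 mm). The grey end stop across the lane is 45 mm tall, its face at y = +175 mm.
- hinge (a point): The barrier's hinge, 95 mm above the lane's origin; its axis runs along the lane's y. Dark steel counterweight 48 mm across, centred 54 mm behind and 30 mm above it when the barrier is lowered.
- barrier (a joint): Barrier angle (rad). 0 = lowered on its stop: crossing the lane at y = 0 from the hinge towards lane -x, sloping up 0.25 rad. Grows as the free end rises; 1.32 upright; 1.58 upper stop, leaning away. Balance near 0.65: below it falls back to 0, beyond it goes on to 1.58 by itself and stays. Yellow-black arm 16 x 16 mm, in all 0.55 to 0.95 kg. 0.5 to 1.1 N up at the push bar starts it; lightly damped.
- push_bar (a point): Centre of the red push bar on the barrier's free end, 215 mm from the hinge: round, 14 mm thick, 90 mm long, parallel to the hinge axis; moves with the barrier. Lowered, it is 148 mm above the table, just outside the robot-side rail, with free space beneath and on the robot side: fingers tilted forward reach under it.
- basket: Open blue plastic basket, loose, 130 x 130 x 120 mm tall, four pockets. Origin: centre of its underside, on the lane floor between the rails (10 mm play each side), on the -y side of the barrier; axes nearly the lane's. Flat solid walls 4 mm thick (dark slots are only paint), good to push on low down. About 0.8 kg with its glasses; slides at 2 to 10 N.
- glass0_rim (a point): Centre of the rim of a clear drinking glass, 52 mm across and 140 mm tall, standing loose in a basket pocket (its rim 148 mm above the table).
- glass1_rim (a point): The same for the second glass.
- glass2_rim (a point): The same for the third glass.
- screwdriver: Bystander, to be left alone: red-handled screwdriver lying on the table. Origin: on its underside, length along its x.
- tumbler: Bystander, to be left alone: green drinking glass, 72 mm across, 100 mm tall, empty. Origin: centre of its underside.
- sanitiser: Bystander, to be left alone: white plastic bottle, 66 mm across, 190 mm tall. Origin: centre of its underside.
- can: Bystander, to be left alone: food can, 68 mm across, 100 mm tall. Origin: centre of its underside.
- screw_tub: Bystander, to be left alone: round yellow tub of brass screws, 124 mm across, 60 mm tall. Origin: centre of its underside.
- carton: Bystander, to be left alone: closed cardboard carton 100 x 160 x 70 mm. Origin: centre of its underside.
Not all that is in view belongs to the job. Of the things shaped like the basket, the blue one is meant.

How it is judged:
By the outcome, as a careful person would: the job done as asked, in the order asked, and still so for the second after the job is handed in, with the robot touching nothing.
It also fails if it takes over 56 s, if anything falls off the work surface, if the arm or the gripper's body presses on something with over 40 N, if the wrist force passes 120 N, or if a joint passes its speed limit or range.

## Working session

There is one attempt and no reset: what is moved stays moved. The work goes in short steps, Python scripts to look and compute and a shell command to move; the robot and the scene stay as the last step left them, time stands still between calls to the robot, and variables do not carry over. Pictures are saved under pics/ and viewed, about 8 in all and at most 12, crops included, and the job is handed in when it is done.

```bash
mkdir -p pics; ls
python3 - <<'E'
from plant import r
import cv2,pickle
d={}
for n in("side","top"):
    s=r.snapshot(n);d[n]=s;cv2.imwrite(f"pics/{n}0.png",s["image"][:,:,::-1])
pickle.dump(d,open("cam.pkl","wb"))
for n in d: print(n,d[n]["mtx"].round(1).tolist(),d[n]["R"].round(3).tolist(),d[n]["t"].round(3).tolist())
s=r.get_state();print(s["clock"],s["tool_pos"],s["eef_rot"],s["contact_force"])
E
```

```text
pics
side [[413.4, 0.0, 318.6], [0.0, 413.4, 200.4], [0.0, 0.0, 1.0]] [[0.849, -0.528, 0.002], [-0.379, -0.612, -0.695], [0.368, 0.589, -0.719]] [-0.453, 0.324, 1.379]
top [[503.6, 0.0, 320.6], [0.0, 503.6, 204.0], [0.0, 0.0, 1.0]] [[0.016, -1.0, 0.006], [-0.998, -0.017, -0.054], [0.054, -0.005, -0.999]] [0.043, 0.545, 1.629]
0.1 [0.22979606 0.5806308  0.24598973] [ 8.26990512e-01  5.62215264e-01 -6.48994614e-04  5.19241390e-04] [-0.38080062 -0.75334948 -0.03082964]
```

View pics/top0.png

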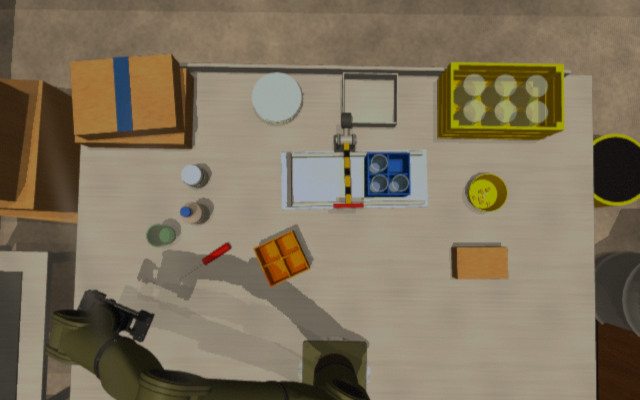

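View pics/side0.png

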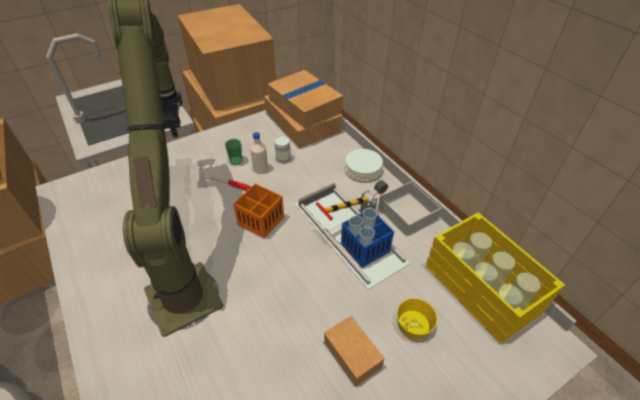

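The top view shows the lane running from pixel (427,180) to (281,180). The red bar is at (348,205), the hinge at (345,142) and the end stop at (288,180). Three things could be the basket:
- blue at (388,175), in the lane with three glasses
- orange at (282,258)
- yellow crate at (502,100)

The blue one fits the description by colour and place. I'll confirm it in a crop while measuring.

```bash
cat > h.py <<'E'
import numpy as np,cv2,pickle
from scipy.spatial.transform import Rotation as Ro
def ray(s,uv):
    d=s["R"].T@np.linalg.inv(s["mtx"])@np.array([uv[0],uv[1],1.]); return -s["R"].T@s["t"],d
def onz(s,uv,z):
    c,d=ray(s,uv); return c+d*(z-c[2])/d[2]
def tri(s1,u1,s2,u2):
    c1,d1=ray(s1,u1);c2,d2=ray(s2,u2)
    k=np.linalg.lstsq(np.c_[d1,-d2],c2-c1,rcond=None)[0]
    a,b=c1+d1*k[0],c2+d2*k[1]; return (a+b)/2,np.linalg.norm(a-b)
def mask(s,col,box):
    h=cv2.cvtColor(s["image"],cv2.COLOR_RGB2HSV).astype(int);H,S,V=h[...,0],h[...,1],h[...,2]
    m={"red":((H<6)|(H>172))&(S>150)&(V>90),"blue":(H>100)&(H<125)&(S>130)&(V>40),"yellow":(H>18)&(H<34)&(S>120)&(V>110),
       "white":(S<40)&(V>175)}[col]
    o=np.zeros(m.shape,np.uint8);x0,y0,x1,y1=box;o[y0:y1,x0:x1]=m[y0:y1,x0:x1];return o
def proj(s,X):
    p=s["mtx"]@(s["R"]@np.asarray(X)+s["t"]);return p[:2]/p[2]
E
python3 - <<'E'
from h import *
d=pickle.load(open("cam.pkl","rb"));T,S=d["top"],d["side"]
rt=cv2.minAreaRect(cv2.findNonZero(mask(T,"red",(325,195,370,215))));rs=cv2.minAreaRect(cv2.findNonZero(mask(S,"red",(310,195,336,225))))
print("red",rt,rs,tri(T,rt[0],S,rs[0]),"onz",onz(T,rt[0],.148))
b=cv2.minAreaRect(cv2.findNonZero(mask(T,"blue",(355,145,415,205))));print("blue",b,[onz(T,p,.124).round(3).tolist() for p in cv2.boxPoints(b)])
c=cv2.resize(T["image"][135:220,270:440,::-1],None,fx=4.5,fy=4.5,interpolation=cv2.INTER_CUBIC);cv2.imwrite("pics/crop1.png",c)
E
```

```text
red ((348.4748840332031, 205.34713745117188), (3.8048794269561768, 29.055442810058594), 87.79740142822266) ((324.0000305175781, 210.50003051757812), (20.50609588623047, 2.1213202476501465), 45.0) (array([ 0.53476248, -0.03179789,  0.15155087]), np.float64(0.002276449551063676)) onz [ 0.5339463  -0.03146658  0.148     ]
blue ((387.0, 174.5), (43.0, 44.0), 90.0) [[0.697, -0.081, 0.124], [0.699, -0.216, 0.124], [0.567, -0.217, 0.124], [0.565, -0.083, 0.124]]
```

View pics/crop1.png

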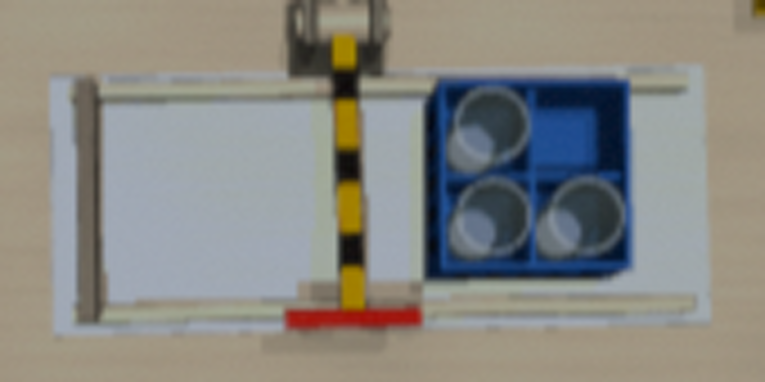

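The crop confirms the blue basket: right of the barrier, three glasses in it, between the rails. Next I fit the lane frame from the rail ends and the stop.

Run:
```python
from h import *
d=pickle.load(open("cam.pkl","rb"));T,S=d["top"],d["side"]
f=lambda x,y:(x/4.5+270-.39,y/4.5+135-.39)
P={k:onz(T,f(*v),.024)[:2] for k,v in dict(rr=(693,303),rl=(100,316),fr=(686,84),fl=(100,92)).items()}
for k in P:print(k,P[k].round(4))
print("stop face top",onz(T,f(102,200),.045).round(4))
for a,b in(("rr","rl"),("fr","fl")):
    v=P[b]-P[a];print("yaw",np.degrees(np.arctan2(-v[0],v[1])),np.linalg.norm(v))
v=(P["rl"]-P["rr"])/np.linalg.norm(P["rl"]-P["rr"])+(P["fl"]-P["fr"])/np.linalg.norm(P["fl"]-P["fr"]);y=v/np.linalg.norm(v);x=np.array([y[1],-y[0]])
mid=(P["rr"]+P["fr"])/2  # lane (-115,-255)
O=mid+.115*x+.255*y
print("x",x,"y",y,"O from rail ends",O)
# push bar lane pos at (-.2083,0)
pb=onz(T,(348.475,205.35),.150)[:2];print("O from pushbar",pb+.2083*x)
st=onz(T,f(102,200),.045)[:2];print("lane y of stop face",(st-O)@y, "x",(st-O)@x)
for h in[(343,66)]:print("arm hinge end",onz(T,f(*h),.11))
B=np.array([[.697,-.081],[.699,-.216],[.567,-.217],[.565,-.083]]).mean(0);print("basket lane",(B-O)@x,(B-O)@y,B)
H=O-.115*x+.11*y;print("home",H)
s={'q':[8.26990512e-01,5.62215264e-01,-6.48994614e-04,5.19241390e-04]};print(Ro.from_quat(s['q']).as_matrix().round(4))
```

```text
rr [ 0.5556 -0.2829]
rl [0.5391 0.1448]
fr [ 0.7148 -0.277 ]
fl [0.7016 0.148 ]
stop face top [0.6208 0.1439 0.045 ]
yaw 2.2192596062514296 0.42807727672422646
yaw 1.7807993930272175 0.42520097963212894
x [0.99939081 0.03490001] y [-0.03490001  0.99939081] O from rail ends [ 0.74122724 -0.02110948]
O from pushbar [ 0.74200574 -0.02407687]
lane y of stop face 0.1691239154357546 x -0.11455064773586716
arm hinge end [ 0.70942044 -0.02324216  0.11      ]
basket lane -0.11363281030099315 -0.12425042474359342 [ 0.632   -0.14925]
home [0.6224583  0.08481001]
[[ 3.678e-01  9.299e-01 -5.000e-04]
 [ 9.299e-01 -3.678e-01 -1.600e-03]
 [-1.700e-03  1.000e-04 -1.000e+00]]
```

Rail ends, push bar and basket agree: lane origin about (0.742, -0.024), yaw 2°, basket centre at lane (-114, -124) mm. The bar triangulates at z = 0.151 against the expected 0.148. Next I work out the approach rows under the bar, with the jaws along the lane and the tool tilted forward 0.8 rad.

```bash
cat >> h.py <<'E'
O=np.array([.742,-.024]);yw=.035
X=np.array([np.cos(yw),np.sin(yw),0]);Y=np.array([-np.sin(yw),np.cos(yw),0]);Z=np.array([0,0,1.])
def lane(x,y,z): return np.r_[O,0]+x*X+y*Y+z*Z
def tool(dirn,side,t): # fingers tilted t from down towards dirn; tool x = side
    z=np.sin(t)*dirn-np.cos(t)*Z; return np.c_[side,np.cross(z,side),z]
RA=tool(X,Y,.8)
RB=tool(Y,-X,.75)
def rel(s,p,R):
    R0=Ro.from_quat(s["eef_rot"]).as_matrix()
    return Ro.from_matrix(R0.T@R).as_rotvec().round(3).tolist(),(R0.T@(p-s["tool_pos"])).round(4).tolist()
E
python3 - <<'E'
from h import *
from plant import r
s=r.get_state()
bar=lane(-.2083,0,.148);pre=bar-.028*RA[:,1]+.004*RA[:,2]
print("far",rel(s,pre-.18*RA[:,2],RA),pre)
# barrier arc relative to pre, tool y,z
for e in np.linspace(.25,1.3,12):
    b=lane(-.215*np.cos(e),0,.095+.215*np.sin(e))-.015*RA[:,1]+.004*RA[:,2]
    print(round(e,2),(RA.T@(b-pre)).round(4))
E
```

```text
far ([-0.789, 0.166, -0.389], [-0.5155, 0.3742, -0.0036]) [ 0.5171994  -0.03187124  0.1251272 ]
0.25 [ 0.      0.0131 -0.0001]
0.35 [ 0.      0.0314 -0.0095]
0.44 [ 0.      0.0505 -0.0171]
0.54 [ 0.      0.0702 -0.0228]
0.63 [ 0.      0.0903 -0.0266]
0.73 [ 0.      0.1107 -0.0284]
0.82 [ 0.      0.1313 -0.0284]
0.92 [ 0.      0.1517 -0.0263]
1.01 [ 0.      0.1718 -0.0223]
1.11 [ 0.      0.1915 -0.0165]
1.2 [ 0.      0.2105 -0.0087]
1.3 [0.     0.2286 0.0008]
```

```bash
python3 -m pendant '[[[-0.79,0.166,-0.389],[-0.515,0.374,-0.004],0],[[-0.79,0.166,-0.389],[-0.515,0.374,-0.004],0],[[-0.79,0.166,-0.389],[-0.515,0.374,-0.004],0],[[-0.79,0.166,-0.389],[-0.515,0.374,-0.004],0],[[-0.79,0.166,-0.389],[-0.515,0.374,-0.004],0],[[-0.79,0.166,-0.389],[-0.515,0.374,-0.004],0],[[-0.79,0.166,-0.389],[-0.515,0.374,-0.004],0],[[-0.79,0.166,-0.389],[-0.515,0.374,-0.004],0],[[-0.79,0.166,-0.389],[-0.515,0.374,-0.004],0],[[-0.79,0.166,-0.389],[-0.515,0.374,-0.004],0]]'
cat > q.py <<'E'
from h import *
from plant import r
s=r.get_state()
bar=lane(-.2083,0,.148);pre=bar-.028*RA[:,1]+.004*RA[:,2]
print("t",s["clock"],s["tool_pos"].round(4),"F",s["contact_force"].round(1),s["opening"],"q",s["q"].round(2))
print("far",rel(s,pre-.18*RA[:,2],RA),"pre",rel(s,pre,RA))
E
python3 q.py
```

```text
clock: 1.1
tool_pos: [0.3076, 0.2981, 0.2057]
eef_rot: [0.646, 0.663, 0.204, 0.318]
contact_force: [-0.7, -0.2, -0.5]
opening: 0.116
t 1.1 [0.3076 0.2981 0.2057] F [-0.7 -0.2 -0.5] 0.11566086986332191 q [-1.34  0.7  -0.17  2.47  1.49  0.88 -1.38]
far ([-0.044, 0.164, 0.061], [-0.3342, 0.0616, 0.0702]) pre ([-0.044, 0.164, 0.061], [-0.3051, 0.0704, 0.2476])
```

```bash
python3 -m pendant '[[[-0.044,0.164,0.061],[-0.334,0.062,0.07],0],[[-0.044,0.164,0.061],[-0.334,0.062,0.07],0],[[-0.044,0.164,0.061],[-0.334,0.062,0.07],0],[[-0.044,0.164,0.061],[-0.334,0.062,0.07],0],[[-0.044,0.164,0.061],[-0.334,0.062,0.07],0],[[-0.044,0.164,0.061],[-0.334,0.062,0.07],0],[[-0.044,0.164,0.061],[-0.334,0.062,0.07],0],[[-0.044,0.164,0.061],[-0.334,0.062,0.07],0],[[-0.044,0.164,0.061],[-0.334,0.062,0.07],0],[[-0.044,0.164,0.061],[-0.334,0.062,0.07],0]]'; python3 q.py
```

```text
clock: 2.1
tool_pos: [0.4395, 0.1748, 0.2902]
eef_rot: [0.647, 0.663, 0.266, 0.267]
contact_force: [1.0, 0.1, -0.7]
opening: 0.005
t 2.1 [0.4395 0.1748 0.2902] F [ 1.   0.1 -0.7] 0.0045756438582847 q [-0.02  0.75 -1.47  2.56  1.62  1.48 -0.98]
far ([-0.028, 0.016, -0.003], [-0.2096, -0.0692, -0.0091]) pre ([-0.028, 0.016, -0.003], [-0.2067, -0.0642, 0.1708])
```

```bash
cat > g.py <<'E'
import sys
from h import *
from plant import r
# usage: g.py A|B|D x y z (lane, TCP) -> rel row
s=r.get_state();a=sys.argv
R={"A":RA,"B":RB,"D":tool(X,Y,0.3)}[a[1]] if a[1][0]!="a" else tool(X,Y,float(a[1][1:]))
print("t",s["clock"],s["tool_pos"].round(4),"F",s["contact_force"].round(1),s["opening"],"q",s["q"].round(2))
print(rel(s,lane(*map(float,a[2:5])),R))
E
python3 g.py a0.5 -.22 0.03 .38
```

```text
t 2.1 [0.4395 0.1748 0.2902] F [ 1.   0.1 -0.7] 0.0045756438582847 q [-0.02  0.75 -1.47  2.56  1.62  1.48 -0.98]
([0.272, 0.016, -0.005], [-0.1791, 0.1171, -0.0088])
```

```bash
python3 -m pendant '[[[0.272,0.016,0],[-0.18,0.117,-0.009],0],[[0.272,0.016,0],[-0.18,0.117,-0.009],0],[[0.272,0.016,0],[-0.18,0.117,-0.009],0],[[0.272,0.016,0],[-0.18,0.117,-0.009],0],[[0.272,0.016,0],[-0.18,0.117,-0.009],0],[[0.272,0.016,0],[-0.18,0.117,-0.009],0],[[0.272,0.016,0],[-0.18,0.117,-0.009],0],[[0.272,0.016,0],[-0.18,0.117,-0.009],0]]'; python3 g.py A -.25 0 .16; python3 -c "
from plant import r;import cv2
cv2.imwrite('pics/s1.png',r.snapshot('side')['image'][:,:,::-1])"
```

```text
clock: 2.9
tool_pos: [0.521, -0.0043, 0.3801]
eef_rot: [0.677, 0.693, 0.179, 0.172]
contact_force: [0.6, 0.7, -0.2]
opening: 0.005
t 2.9 [ 0.521  -0.0043  0.3801] F [ 0.6  0.7 -0.2] 0.004553244541049289 q [ 0.86  0.5  -1.44  2.09  1.11  0.78  0.4 ]
([-0.299, 0.004, -0.01], [-0.0284, -0.1317, 0.1787])
```

View pics/s1.png

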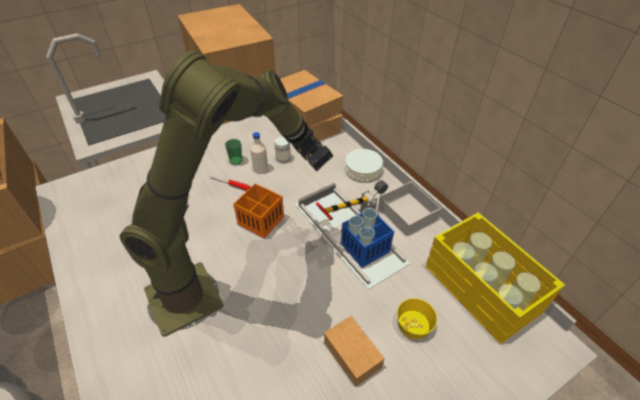

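The arm came round with its elbow to the left and is clear of everything. The basket and the barrier at (340,207) are untouched. I'll step to a point robot-side of the bar and check the joints.

```bash
python3 g.py a0.7 -.28 0 .25
```

```text
t 2.95 [ 0.52   -0.0024  0.3795] F [0.2 1.5 0. ] 0.0037806371851171164 q [ 0.86  0.5  -1.44  2.1   1.11  0.78  0.39]
([-0.2, 0.001, -0.007], [-0.0301, -0.1136, 0.0853])
```

```bash
python3 -m pendant '[[[-0.2,0,-0.007],[-0.03,-0.114,0.085],0],[[-0.2,0,-0.007],[-0.03,-0.114,0.085],0],[[-0.2,0,-0.007],[-0.03,-0.114,0.085],0],[[-0.2,0,-0.007],[-0.03,-0.114,0.085],0],[[-0.2,0,-0.007],[-0.03,-0.114,0.085],0],[[-0.2,0,-0.007],[-0.03,-0.114,0.085],0]]'; python3 g.py a0.7 -.28 0 .135
```

```text
clock: 3.55
tool_pos: [0.479, -0.035, 0.2552]
eef_rot: [0.656, 0.679, 0.241, 0.225]
contact_force: [-1.1, 0.6, -0.0]
opening: 0.005
t 3.55 [ 0.479  -0.035   0.2552] F [-1.1  0.6 -0. ] 0.005288866051047252 q [ 0.79  0.81 -1.47  2.56  1.95  1.05 -0.45]
([-0.028, -0.01, -0.003], [0.0008, -0.088, 0.0837])
```

```bash
sed -i 's/^RA=.*/RA=tool(X,Y,.55)/' h.py
cat > p.py <<'E'
from h import *
from plant import r
s=r.get_state()
bar=lane(-.2083,0,.148);pre=bar-.028*RA[:,1]+.006*RA[:,2]
print("t",s["clock"],s["tool_pos"].round(4),"F",s["contact_force"].round(1),"q",s["q"].round(2))
print("far",rel(s,pre-.07*RA[:,2],RA),"pre",rel(s,pre,RA),pre)
for e in np.linspace(.25,1.3,12):
    b=lane(-.215*np.cos(e),0,.095+.215*np.sin(e))-.015*RA[:,1]+.006*RA[:,2]
    print(round(e,2),rel(s,b,RA)[1])
E
python3 p.py|head -2
```

```text
t 3.55 [ 0.479  -0.035   0.2552] F [-1.1  0.6 -0. ] q [ 0.79  0.81 -1.47  2.56  1.95  1.05 -0.45]
far ([0.122, -0.01, -0.002], [0.0012, -0.0438, 0.0512]) pre ([0.122, -0.01, -0.002], [0.0005, -0.0523, 0.1207]) [ 0.51310571 -0.03201457  0.12824961]
```

```bash
python3 -m pendant '[[[0.122,-0.01,0],[0.001,-0.044,0.051],0],[[0.122,-0.01,0],[0.001,-0.044,0.051],0],[[0.122,-0.01,0],[0.001,-0.044,0.051],0],[[0.122,-0.01,0],[0.001,-0.044,0.051],0]]'; python3 p.py|head -2
```

```text
clock: 3.95
tool_pos: [0.4779, -0.0334, 0.1952]
eef_rot: [0.666, 0.693, 0.198, 0.195]
contact_force: [-0.3, 0.2, -0.5]
opening: 0.006
t 3.95 [ 0.4779 -0.0334  0.1952] F [-0.3  0.2 -0.5] q [ 0.69  0.92 -1.36  2.54  1.95  1.09 -0.43]
far ([0.013, 0.005, 0.006], [0.0002, -0.005, 0.0054]) pre ([0.013, 0.005, 0.006], [0.0005, -0.0059, 0.0754]) [ 0.51310571 -0.03201457  0.12824961]
```

Tracking well, so on to the pre-contact pose.

```bash
python3 -m pendant '[[[0.01,0,0],[0,-0.006,0.02],0],[[0.01,0,0],[0,-0.006,0.04],0],[[0.01,0,0],[0,-0.006,0.06],0],[[0.01,0,0],[0,-0.006,0.076],0],[[0.01,0,0],[0,-0.006,0.076],0],[[0.01,0,0],[0,-0.006,0.076],0]]'; python3 p.py; python3 -c "
from plant import r;import cv2
cv2.imwrite('pics/s2.png',cv2.resize(r.snapshot('side')['image'][110:290,220:440,::-1],None,fx=3.3,fy=3.3))"
```

```text
clock: 4.55
tool_pos: [0.5137, -0.0339, 0.1278]
eef_rot: [0.668, 0.693, 0.194, 0.192]
contact_force: [-0.3, -0.1, -0.2]
opening: 0.007
t 4.55 [ 0.5137 -0.0339  0.1278] F [-0.3 -0.1 -0.2] q [ 0.64  1.1  -1.26  2.48  2.09  1.18 -0.41]
far ([0.003, 0.006, 0.003], [0.0015, 0.0, -0.0706]) pre ([0.003, 0.006, 0.003], [0.0019, -0.0002, -0.0006]) [ 0.51310571 -0.03201457  0.12824961]
0.25 [0.0019, 0.0129, -0.0008]
0.35 [0.0018, 0.0283, -0.0143]
0.44 [0.0016, 0.045, -0.0263]
0.54 [0.0015, 0.0627, -0.0367]
0.63 [0.0014, 0.0813, -0.0453]
0.73 [0.0013, 0.1006, -0.0521]
0.82 [0.0012, 0.1206, -0.057]
0.92 [0.0011, 0.1409, -0.0601]
1.01 [0.0011, 0.1613, -0.0611]
1.11 [0.001, 0.1818, -0.0602]
1.2 [0.001, 0.2022, -0.0574]
1.3 [0.0009, 0.2221, -0.0526]
```

View pics/s2.png

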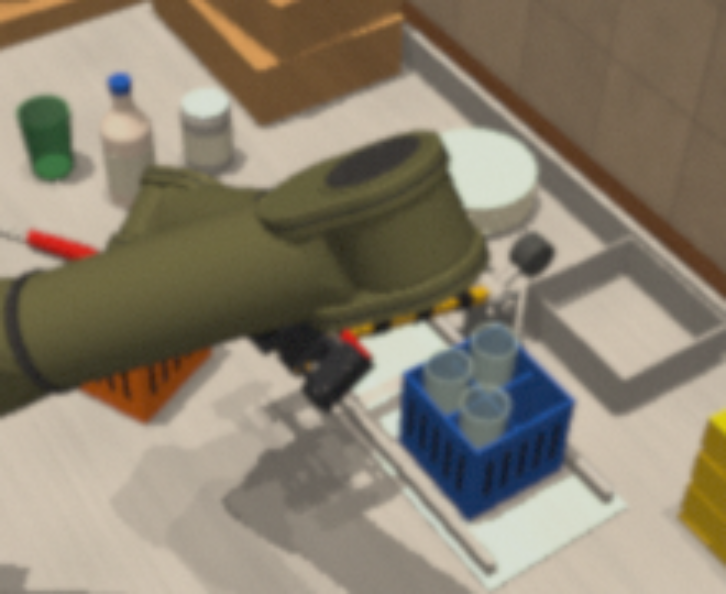

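The closed fingers are just under the red bar (crop (355,345)), and the basket is clear. I'll lift along the arc, the first half slowly.

```bash
python3 -m pendant '[[[0,0,0],[0.002,0.007,0],0],[[0,0,0],[0.002,0.013,-0.001],0],[[0,0,0],[0.002,0.02,-0.007],0],[[0,0,0],[0.002,0.028,-0.014],0],[[0,0,0],[0.002,0.036,-0.02],0],[[0,0,0],[0.002,0.045,-0.026],0],[[0,0,0],[0.002,0.054,-0.032],0],[[0,0,0],[0.002,0.063,-0.037],0]]'; python3 p.py
python3 - <<'E'
from h import *
from plant import r
s=r.snapshot("side");st=r.get_state();z=Ro.from_quat(st["eef_rot"]).as_matrix()[:,2]
for L in(0,.1,.2,.3):print(L,(st["tool_pos"]-L*z).round(3),proj(s,st["tool_pos"]-L*z).round(0))
t=r.snapshot("top")
m=np.hstack([cv2.resize(i["image"][a:a+150,b:b+150,::-1],None,fx=2.6,fy=2.6,interpolation=cv2.INTER_CUBIC) for i,a,b in((s,110,270),(t,100,280))])
cv2.imwrite("pics/m3.png",m)
E
```

```text
clock: 5.4
tool_pos: [0.5487, -0.0308, 0.1918]
eef_rot: [0.668, 0.692, 0.193, 0.192]
contact_force: [-1.6, -0.3, -0.7]
opening: 0.003
t 5.4 [ 0.5487 -0.0308  0.1918] F [-1.6 -0.3 -0.7] q [ 0.68  0.95 -1.3   2.33  1.9   1.01 -0.23]
far ([0.002, 0.007, 0.002], [-0.0001, -0.0635, -0.0346]) pre ([0.002, 0.007, 0.002], [0.0004, -0.0637, 0.0354]) [ 0.51310571 -0.03201457  0.12824961]
0.25 [0.0003, -0.0506, 0.0353]
0.35 [0.0002, -0.0352, 0.0217]
0.44 [0.0001, -0.0185, 0.0097]
0.54 [-0.0, -0.0008, -0.0007]
0.63 [-0.0001, 0.0178, -0.0093]
0.73 [-0.0002, 0.0371, -0.0161]
0.82 [-0.0003, 0.057, -0.0211]
0.92 [-0.0003, 0.0773, -0.0241]
1.01 [-0.0004, 0.0978, -0.0252]
1.11 [-0.0004, 0.1183, -0.0243]
1.2 [-0.0004, 0.1386, -0.0215]
1.3 [-0.0004, 0.1586, -0.0168]
0 [ 0.55  -0.03   0.194] [327. 200.]
0.1 [ 0.498 -0.032  0.278] [314. 188.]
0.2 [ 0.445 -0.033  0.363] [300. 175.]
0.3 [ 0.392 -0.034  0.448] [283. 160.]
```

View pics/m3.png

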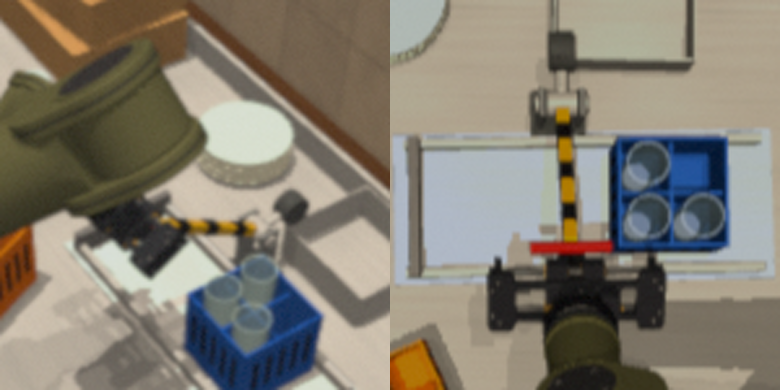

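The barrier is riding up on the fingers: red bar at (570,247) in the right panel, with the body clear of the basket. Contact force is about 2 N. I'll continue past balance.

```bash
python3 -m pendant '[[[0,0,0],[0,0.009,-0.005],0],[[0,0,0],[0,0.018,-0.009],0],[[0,0,0],[0,0.028,-0.013],0],[[0,0,0],[0,0.037,-0.016],0],[[0,0,0],[0,0.047,-0.019],0],[[0,0,0],[0,0.057,-0.021],0],[[0,0,0],[0,0.067,-0.023],0],[[0,0,0],[0,0.077,-0.024],0],[[0,0,0],[0,0.088,-0.025],0],[[0,0,0],[0,0.098,-0.025],0]]'
python3 -m pendant '[[[0,0,0],[0,0.01,0.001],0],[[0,0,0],[0,0.02,0.001],0],[[0,0,0],[0,0.03,0.002],0],[[0,0,0],[0,0.04,0.004],0],[[0,0,0],[0,0.04,0.004],0],[[0,0,0],[0,0,-0.03],0],[[0,0,0],[0,-0.04,-0.05],0],[[0,0,0],[0,-0.08,-0.06],0],[[0,0,0],[0,-0.1,-0.06],0],[[0,0,0],[0,-0.1,-0.06],0]]'
python3 - <<'E'
from plant import r;import cv2,numpy as np
s=r.snapshot("side");t=r.snapshot("top")
m=np.hstack([cv2.resize(i["image"][a:a+150,b:b+150,::-1],None,fx=2.6,fy=2.6,interpolation=cv2.INTER_CUBIC) for i,a,b in((s,110,270),(t,100,280))])
cv2.imwrite("pics/m4.png",m)
E
python3 g.py A -.3 -.1 .45
```

```text
clock: 6.5
tool_pos: [0.6189, -0.028, 0.2635]
eef_rot: [0.668, 0.692, 0.193, 0.192]
contact_force: [0.5, 0.9, -0.3]
opening: 0.008
clock: 7.5
tool_pos: [0.4984, -0.0324, 0.2602]
eef_rot: [0.667, 0.694, 0.191, 0.191]
contact_force: [0.0, 1.0, -0.2]
opening: 0.004
t 7.6 [ 0.5023 -0.0316  0.2621] F [ 0.3  0.1 -0.2] 0.003567525372132234 q [ 0.78  0.73 -1.38  2.38  1.72  0.87 -0.17]
([0.001, 0.007, 0.002], [-0.1022, 0.0469, -0.1909])
```

View pics/m4.png

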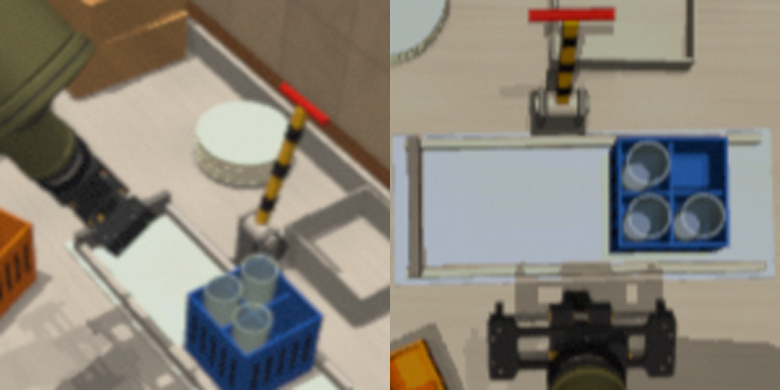

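The barrier stays raised on its upper stop (bar at (570,15) right panel, leaning away), and the basket hasn't moved. Next I swing around behind the basket.

```bash
python3 g.py A -.24 -.2 .38; python3 g.py B -.135 -.367 .24
```

```text
t 7.6 [ 0.5023 -0.0316  0.2621] F [ 0.3  0.1 -0.2] 0.003567525372132234 q [ 0.78  0.73 -1.38  2.38  1.72  0.87 -0.17]
([0.001, 0.007, 0.002], [-0.2016, 0.0612, -0.0992])
t 7.6 [ 0.5023 -0.0316  0.2621] F [ 0.3  0.1 -0.2] 0.003567525372132234 q [ 0.78  0.73 -1.38  2.38  1.72  0.87 -0.17]
([-0.161, 0.958, -1.25], [-0.3675, 0.0769, 0.0762])
```

```bash
python3 -m pendant '[[[0,0,0],[-0.05,0.045,-0.09],0.6],[[0,0,0],[-0.1,0.061,-0.1],0.6],[[0,0,0],[-0.2,0.061,-0.1],0.6],[[0,0,0],[-0.2,0.061,-0.1],0.6],[[0,0,0],[-0.2,0.061,-0.1],0.6],[[0,0,0],[-0.2,0.061,-0.1],0.6],[[0,0,0],[-0.2,0.061,-0.1],0.6]]'; python3 g.py B -.18 -.33 .36
```

```text
clock: 8.3
tool_pos: [0.5098, -0.237, 0.3823]
eef_rot: [0.672, 0.688, 0.194, 0.194]
contact_force: [-0.0, 0.1, -0.1]
opening: 0.598
t 8.3 [ 0.5098 -0.237   0.3823] F [-0.   0.1 -0.1] 0.5977449409605099 q [ 1.38  0.61 -1.44  1.99  0.96  0.64  1.07]
([-0.157, 0.967, -1.257], [-0.1244, 0.0398, 0.0518])
```

```bash
python3 -m pendant '[[[-0.157,0.967,-1.257],[-0.124,0.04,0.052],0.6],[[-0.157,0.967,-1.257],[-0.124,0.04,0.052],0.6],[[-0.157,0.967,-1.257],[-0.124,0.04,0.052],0.6],[[-0.157,0.967,-1.257],[-0.124,0.04,0.052],0.6],[[-0.157,0.967,-1.257],[-0.124,0.04,0.052],0.6],[[-0.157,0.967,-1.257],[-0.124,0.04,0.052],0.6]]'; python3 g.py B -.18 -.33 .36
```

```text
clock: 8.9
tool_pos: [0.5744, -0.355, 0.3569]
eef_rot: [0.402, 0.862, 0.287, 0.112]
contact_force: [0.1, -0.4, 0.7]
opening: 0.603
t 8.9 [ 0.5744 -0.355   0.3569] F [ 0.1 -0.4  0.7] 0.603166918447944 q [ 1.33  1.02 -1.44  1.38  0.55  1.12  2.37]
([-0.1, 0.541, -0.714], [-0.0033, -0.0012, -0.0049])
```

Joint 7 would run out that way, so I'll use the half-turned grip (tool x = +lane x) instead, via tool-down.

```bash
sed -i 's/^RB=.*/RB=tool(Y,X,.75)\nRM=tool(Y,(X+Y)\/2**.5,0)/; ' h.py; sed -i 's/"B":RB/"B":RB,"M":RM/' g.py; python3 g.py M -.18 -.3 .36; python3 g.py B -.18 -.33 .36
```

```text
t 8.9 [ 0.5744 -0.355   0.3569] F [ 0.1 -0.4  0.7] 0.603166918447944 q [ 1.33  1.02 -1.44  1.38  0.55  1.12  2.37]
([0.481, -0.484, 1.398], [0.0201, 0.0135, 0.0068])
t 8.9 [ 0.5744 -0.355   0.3569] F [ 0.1 -0.4  0.7] 0.603166918447944 q [ 1.33  1.02 -1.44  1.38  0.55  1.12  2.37]
([0.679, 0.125, 2.337], [-0.0033, -0.0012, -0.0049])
```

```bash
python3 -m pendant '[[[0.481,-0.484,1.398],[0.02,0.014,0.007],0.6],[[0.481,-0.484,1.398],[0.02,0.014,0.007],0.6],[[0.481,-0.484,1.398],[0.02,0.014,0.007],0.6],[[0.481,-0.484,1.398],[0.02,0.014,0.007],0.6],[[0.481,-0.484,1.398],[0.02,0.014,0.007],0.6],[[0.481,-0.484,1.398],[0.02,0.014,0.007],0.6],[[0.481,-0.484,1.398],[0.02,0.014,0.007],0.6],[[0.481,-0.484,1.398],[0.02,0.014,0.007],0.6],[[0.481,-0.484,1.398],[0.02,0.014,0.007],0.6],[[0.481,-0.484,1.398],[0.02,0.014,0.007],0.6]]'; python3 g.py B -.16 -.36 .3
```

```text
clock: 9.9
tool_pos: [0.5736, -0.3264, 0.3621]
eef_rot: [0.908, 0.419, 0.01, 0.006]
contact_force: [-0.1, -0.7, -0.2]
opening: 0.601
t 9.9 [ 0.5736 -0.3264  0.3621] F [-0.1 -0.7 -0.2] 0.6007309558819957 q [ 0.82  0.71 -0.76  1.29  0.48  1.3   0.93]
([0.717, 0.292, 0.797], [-0.0351, 0.0558, 0.0627])
```

```bash
python3 -m pendant '[[[0.717,0.292,0.797],[-0.035,0.056,0.063],0.6],[[0.717,0.292,0.797],[-0.035,0.056,0.063],0.6],[[0.717,0.292,0.797],[-0.035,0.056,0.063],0.6],[[0.717,0.292,0.797],[-0.035,0.056,0.063],0.6],[[0.717,0.292,0.797],[-0.035,0.056,0.063],0.6],[[0.717,0.292,0.797],[-0.035,0.056,0.063],0.6],[[0.717,0.292,0.797],[-0.035,0.056,0.063],0.6],[[0.717,0.292,0.797],[-0.035,0.056,0.063],0.6],[[0.717,0.292,0.797],[-0.035,0.056,0.063],0.6]]'; python3 g.py B -.135 -.36 .2
```

```text
clock: 10.8
tool_pos: [0.5938, -0.3915, 0.2964]
eef_rot: [0.93, 0.017, -0.007, -0.367]
contact_force: [0.6, -0.3, -0.1]
opening: 0.6
t 10.8 [ 0.5938 -0.3915  0.2964] F [ 0.6 -0.3 -0.1] 0.5996374221599581 q [ 0.88  1.18 -0.7   0.55 -0.02  1.92  0.47]
([-0.002, 0.002, 0.001], [0.026, 0.0643, 0.0718])
```

```bash
python3 -m pendant '[[[0,0,0],[0.01,0.02,0.025],0.6],[[0,0,0],[0.02,0.045,0.05],0.6],[[0,0,0],[0.026,0.064,0.072],0.6],[[0,0,0],[0.026,0.064,0.072],0.6],[[0,0,0],[0.026,0.064,0.072],0.6]]'; python3 g.py B -.135 -.235 .05
python3 - <<'E'
from plant import r;import cv2,numpy as np
s=r.snapshot("side");t=r.snapshot("top")
m=np.hstack([cv2.resize(i["image"][a:a+200,b:b+200,::-1],None,fx=2,fy=2,interpolation=cv2.INTER_CUBIC) for i,a,b in((s,140,280),(t,100,320))])
cv2.imwrite("pics/m5.png",m)
E
```

```text
clock: 11.3
tool_pos: [0.6204, -0.3863, 0.2033]
eef_rot: [0.93, 0.019, -0.007, -0.367]
contact_force: [-0.4, -0.3, 0.4]
opening: 0.599
t 11.3 [ 0.6204 -0.3863  0.2033] F [-0.4 -0.3  0.4] 0.5989967313085137 q [ 0.85  1.29 -0.69  0.54  0.02  1.82  0.52]
([-0.001, 0.002, 0.006], [-0.0004, 0.0148, 0.1959])
```

View pics/m5.png

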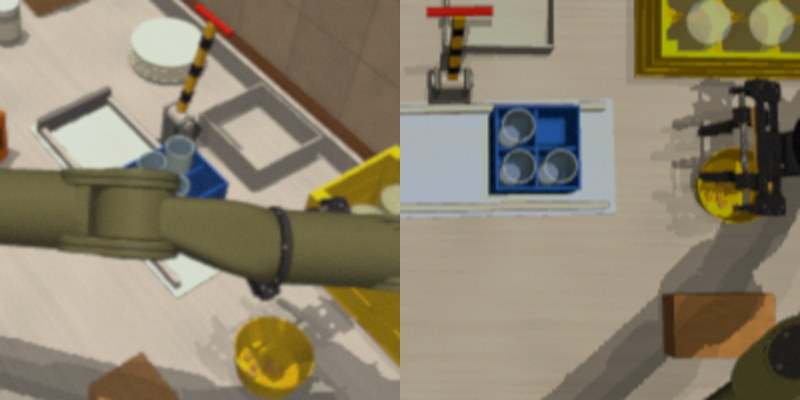

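The tool is above and behind the basket, and the barrier is still up. The carton and tub are below it and clear. Descending along the finger direction to just behind the rear wall.

```bash
python3 -m pendant '[[[0,0,0],[0,0.012,0.03],0.6],[[0,0,0],[0,0.015,0.06],0.6],[[0,0,0],[0,0.015,0.09],0.6],[[0,0,0],[0,0.015,0.12],0.6],[[0,0,0],[0,0.015,0.15],0.6],[[0,0,0],[0,0.015,0.175],0.6],[[0,0,0],[0,0.015,0.19],0.6],[[0,0,0],[0,0.015,0.196],0.6],[[0,0,0],[0,0.015,0.196],0.6]]'; python3 g.py B -.135 -.2 .05
python3 - <<'E'
from plant import r;import cv2,numpy as np
s=r.snapshot("side");t=r.snapshot("top")
m=np.hstack([cv2.resize(i["image"][a:a+200,b:b+200,::-1],None,fx=2,fy=2,interpolation=cv2.INTER_CUBIC) for i,a,b in((s,140,280),(t,100,320))])
cv2.imwrite("pics/m6.png",m)
E
```

```text
clock: 12.3
tool_pos: [0.6154, -0.2649, 0.0499]
eef_rot: [0.93, 0.018, -0.006, -0.366]
contact_force: [-1.0, 0.3, 0.1]
opening: 0.598
t 12.3 [ 0.6154 -0.2649  0.0499] F [-1.   0.3  0.1] 0.5983521893403152 q [ 0.85  1.33 -0.7   1.05  0.05  1.28  0.51]
([0.0, 0.001, 0.004], [0.0001, -0.0266, 0.0247])
```

View pics/m6.png

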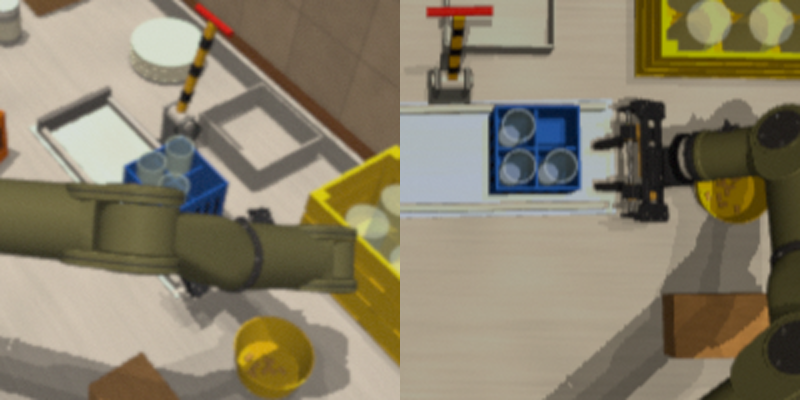

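Both fingers point at the lower rear wall (crop (600,145) and (600,185)), inside the basket's width. Push along the lane.

```bash
python3 -m pendant '[[[0,0,0],[0,-0.0073,0.0068],0.6],[[0,0,0],[0,-0.0139,0.013],0.6],[[0,0,0],[0,-0.019,0.0177],0.6],[[0,0,0],[0,-0.0234,0.0218],0.6],[[0,0,0],[0,-0.0278,0.0259],0.6],[[0,0,0],[0,-0.0322,0.03],0.6],[[0,0,0],[0,-0.0366,0.0341],0.6],[[0,0,0],[0,-0.041,0.0382],0.6],[[0,0,0],[0,-0.0454,0.0423],0.6],[[0,0,0],[0,-0.0498,0.0464],0.6]]'; python3 g.py B -.135 .033 .05;cat > b.py <<'E'
from h import *
from plant import r
T=r.snapshot("top")
b=cv2.minAreaRect(cv2.findNonZero(mask(T,"blue",(270,140,425,210))));c=onz(T,b[0],.124)[:2]-O
print("basket lane",c@X[:2],c@Y[:2],b[1],b[2])
E
python3 b.py
```

```text
clock: 13.4
tool_pos: [0.6132, -0.1991, 0.0489]
eef_rot: [0.931, 0.017, -0.005, -0.365]
contact_force: [-1.1, -6.0, 2.8]
opening: 0.595
t 13.4 [ 0.6132 -0.1991  0.0489] F [-1.1 -6.   2.8] 0.5946562963772967 q [ 0.82  1.29 -0.71  1.23  0.03  1.11  0.46]
([0.004, -0.002, 0.002], [-0.0002, -0.1501, 0.1374])
basket lane -0.1125302502711897 -0.09139906082599668 (43.06813430786133, 44.6103630065918) 88.36341857910156
```

```bash
python3 -m pendant '[[[0,0,0],[0,-0.005,0.0048],0.6],[[0,0,0],[0,-0.01,0.0095],0.6],[[0,0,0],[0,-0.015,0.014],0.6],[[0,0,0],[0,-0.02,0.0185],0.6],[[0,0,0],[0,-0.025,0.023],0.6],[[0,0,0],[0,-0.03,0.0275],0.6],[[0,0,0],[0,-0.035,0.032],0.6],[[0,0,0],[0,-0.04,0.0366],0.6],[[0,0,0],[0,-0.045,0.041],0.6],[[0,0,0],[0,-0.05,0.0458],0.6]]'; python3 g.py B -.135 .033 .05;python3 b.py
```

```text
clock: 14.45
tool_pos: [0.6102, -0.1306, 0.049]
eef_rot: [0.931, 0.017, -0.006, -0.365]
contact_force: [1.1, -5.5, 1.8]
opening: 0.601
t 14.45 [ 0.6102 -0.1306  0.049 ] F [ 1.1 -5.5  1.8] 0.6013262869448587 q [ 0.78  1.26 -0.73  1.37  0.02  0.96  0.41]
([0.002, -0.0, 0.002], [0.0007, -0.0997, 0.091])
basket lane -0.11298203809332956 -0.025178331391362024 (43.0, 43.0) 90.0
```

```bash
python3 -m pendant '[[[0,0,0],[0,-0.005,0.0048],0.6],[[0,0,0],[0,-0.01,0.0095],0.6],[[0,0,0],[0,-0.015,0.014],0.6],[[0,0,0],[0,-0.02,0.0185],0.6],[[0,0,0],[0,-0.025,0.023],0.6],[[0,0,0],[0,-0.03,0.0275],0.6],[[0,0,0],[0,-0.035,0.032],0.6],[[0,0,0],[0,-0.04,0.0366],0.6],[[0,0,0],[0,-0.045,0.041],0.6],[[0,0,0],[0,-0.05,0.0458],0.6]]'; python3 g.py B -.135 .033 .05;python3 b.py;python3 - <<'E'
from plant import r;import cv2,numpy as np
s=r.snapshot("side");t=r.snapshot("top")
m=np.hstack([cv2.resize(i["image"][a:a+200,b:b+200,::-1],None,fx=2,fy=2,interpolation=cv2.INTER_CUBIC) for i,a,b in((s,110,250),(t,80,270))])
cv2.imwrite("pics/m7.png",m)
E
```

```text
clock: 15.5
tool_pos: [0.6066, -0.0603, 0.0498]
eef_rot: [0.93, 0.018, -0.007, -0.367]
contact_force: [0.1, -3.2, -2.7]
opening: 0.598
t 15.5 [ 0.6066 -0.0603  0.0498] F [ 0.1 -3.2 -2.7] 0.5983866884547722 q [ 0.71  1.24 -0.74  1.49 -0.    0.82  0.35]
([-0.001, 0.003, 0.003], [0.0019, -0.0473, 0.0438])
basket lane -0.11482095716414731 0.043653280537182024 (43.0, 42.0) 90.0
```

View pics/m7.png

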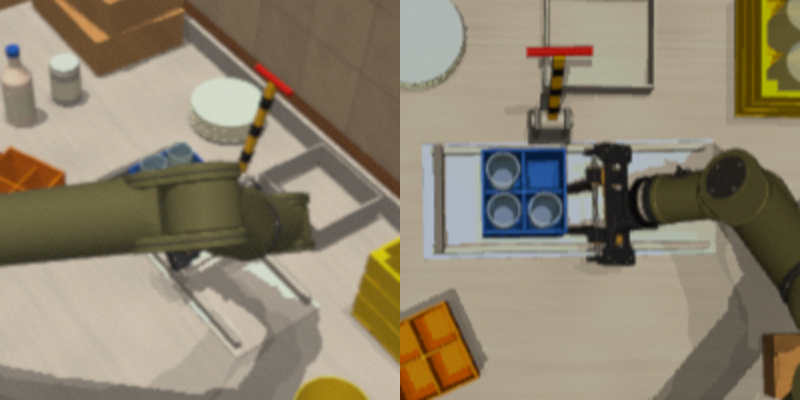

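The basket has passed the barrier upright, with about 65 mm to go. The gripper body is clear of the post (about 25 mm). Slower now.

```bash
python3 -m pendant '[[[0,0,0],[0,-0.004,0.0036],0.6],[[0,0,0],[0,-0.008,0.0072],0.6],[[0,0,0],[0,-0.012,0.011],0.6],[[0,0,0],[0,-0.016,0.0147],0.6],[[0,0,0],[0,-0.02,0.0184],0.6],[[0,0,0],[0,-0.024,0.022],0.6],[[0,0,0],[0,-0.028,0.0257],0.6],[[0,0,0],[0,-0.032,0.0294],0.6],[[0,0,0],[0,-0.036,0.033],0.6],[[0,0,0],[0,-0.039,0.036],0.6]]'; python3 g.py B -.135 .033 .05;python3 b.py
```

```text
clock: 16.65
tool_pos: [0.6055, -0.0082, 0.0506]
eef_rot: [0.93, 0.018, -0.006, -0.366]
contact_force: [-0.4, -5.1, 1.4]
opening: 0.597
t 16.65 [ 0.6055 -0.0082  0.0506] F [-0.4 -5.1  1.4] 0.5971758591645657 q [ 0.66  1.23 -0.75  1.57 -0.02  0.72  0.31]
([-0.0, 0.001, 0.003], [0.0009, -0.0087, 0.0089])
basket lane -0.11389145853831127 0.0955848500314701 (43.0, 42.0) 90.0
```

```bash
python3 -m pendant '[[[0,0,0],[0,-0.0015,0.0014],0.6],[[0,0,0],[0,-0.003,0.0028],0.6],[[0,0,0],[0,-0.0045,0.0042],0.6],[[0,0,0],[0,-0.006,0.0056],0.6],[[0,0,0],[0,-0.0075,0.007],0.6],[[0,0,0],[0,-0.0085,0.008],0.6]]'; python3 g.py B -.135 .033 .05
python3 -m pendant '[[[0,0,0],[0,-0.0007,0.0007],0.6],[[0,0,0],[0,-0.0015,0.0014],0.6],[[0,0,0],[0,-0.0022,0.002],0.6]]'; python3 g.py B -.135 .033 .05;python3 b.py
```

```text
clock: 17.3
tool_pos: [0.6049, 0.0033, 0.0505]
eef_rot: [0.93, 0.018, -0.006, -0.367]
contact_force: [0.4, -5.9, 1.7]
opening: 0.6
t 17.3 [0.6049 0.0033 0.0505] F [ 0.4 -5.9  1.7] 0.6004987330610139 q [ 0.64  1.22 -0.75  1.58 -0.03  0.7   0.3 ]
([-0.001, 0.001, 0.003], [0.0011, -0.0003, 0.001])
clock: 17.6
tool_pos: [0.605, 0.0052, 0.0504]
eef_rot: [0.93, 0.018, -0.006, -0.366]
contact_force: [-1.1, -9.2, 4.7]
opening: 0.599
t 17.6 [0.605  0.0052 0.0504] F [-1.1 -9.2  4.7] 0.5991563776019572 q [ 0.64  1.22 -0.75  1.58 -0.03  0.7   0.3 ]
([0.001, 0.001, 0.002], [0.0009, 0.001, -0.0003])
basket lane -0.11671319693131221 0.10938206394460114 (42.99999237060547, 42.99999237060547) 0.0
```

Force is rising. I'll press slightly more to confirm it's seated.

```bash
python3 -m pendant '[[[0,0,0],[0,-0.0007,0.0007],0.6],[[0,0,0],[0,-0.0015,0.0014],0.6],[[0,0,0],[0,-0.0015,0.0014],0.6]]'; python3 b.py
python3 -m pendant '[[[0,0,0],[0,-0.0007,0.0007],0.6],[[0,0,0],[0,-0.0012,0.0011],0.6],[[0,0,0],[0,-0.0012,0.0011],0.6]]'; python3 b.py
```

```text
clock: 17.95
tool_pos: [0.6055, 0.0055, 0.0504]
eef_rot: [0.931, 0.017, -0.005, -0.365]
contact_force: [-0.2, -12.7, 6.1]
opening: 0.599
basket lane -0.11456769071225963 0.1104335575522005 (43.389564514160156, 42.71413040161133) 88.45184326171875
clock: 18.3
tool_pos: [0.6057, 0.0058, 0.0503]
eef_rot: [0.931, 0.017, -0.005, -0.364]
contact_force: [-1.1, -16.1, 8.9]
opening: 0.601
basket lane -0.11442196893449132 0.1104463885512063 (43.45863723754883, 42.74835205078125) 88.49256896972656
```

Seated: the force climbs to 16 N with no further motion, and the basket is at (-114, +110). Back off straight, then withdraw up and back.

```bash
python3 -m pendant '[[[0,0,0],[0,0.003,-0.003],0.6],[[0,0,0],[0,0.009,-0.0085],0.6],[[0,0,0],[0,0.018,-0.017],0.6],[[0,0,0],[0,0.03,-0.028],0.6],[[0,0,0],[0,0.044,-0.041],0.6],[[0,0,0],[0,0.044,-0.08],0.6],[[0,0,0],[0,0.044,-0.12],0.6],[[0,0,0],[0,0.044,-0.16],0.6],[[0,0,0],[0,0.044,-0.16],0.6],[[0,0,0],[0,0.044,-0.16],0.6]]'; python3 b.py
python3 - <<'E'
from plant import r;import cv2,numpy as np
s=r.snapshot("side");t=r.snapshot("top")
m=np.vstack([i["image"][70:350,:,::-1] for i in (s,t)])
cv2.imwrite("pics/m8.png",m)
E
```

```text
clock: 19.35
tool_pos: [0.6094, -0.1309, 0.1374]
eef_rot: [0.93, 0.018, -0.007, -0.367]
contact_force: [-1.0, -0.2, -1.0]
opening: 0.603
basket lane -0.11361814356514556 0.11085509909721264 (43.0, 42.0) 90.0
```

View pics/m8.png

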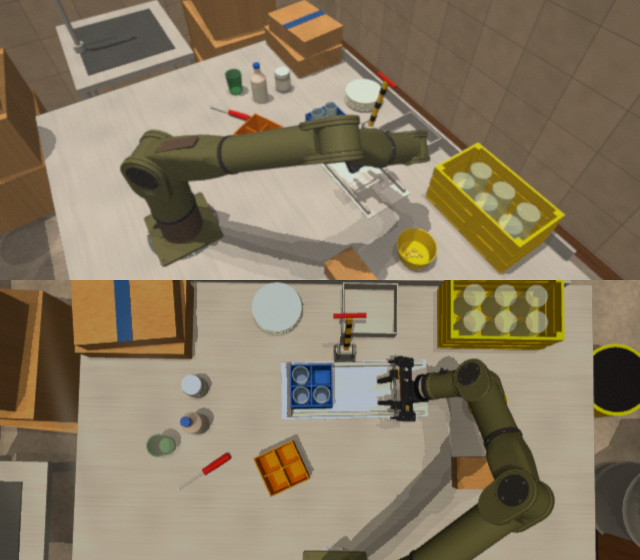

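The basket is against the stop (310,386) with its three glasses upright, and the barrier is raised (349,316). The bystanders are where they stood, and the robot is touching nothing, with forces near zero.

```bash
python3 -c "
from plant import r
print(r.finish_job())"
```

```text
the job is handed in; nothing more can be done
None
```

The barrier is raised and staying up by itself, and the blue basket rests against the grey end stop. I handed the job in at about 19.5 s of the 56 s allowed.

- **Barrier:** I lifted the red push bar from below with the closed fingers, following its arc past the balance point. It swung on to its upper stop and was still there, leaning away, in every later picture.
- **Basket:** I then pushed it low on its rear wall, with the fingers tilted, under the raised barrier. Sliding took about 6 N. At the stop the force rose to 16 N with no further movement.
- **Last checks:** After I backed off, the basket measured at lane (-114, +111) mm, against a home of (-115, +110). All three glasses were upright, the bystanders I could see looked unmoved, and contact forces were about 1 N, which is sensor noise.
- **Not fully checked:** In the last top view the arm covers part of the screw tub and carton. The tub shows clearly in the side view, but the carton is only partly visible in both views. Both looked in place, but I did not measure either one.
- **Disagreements:** Early lane measurements differed by a few mm: 3 mm for the lane origin, and 6 mm for the end stop's face. The final seating was judged by contact force rather than by those numbers.
- **Arm:** Joints 3 and 4 came to rest at the ends of their stated ranges for a moment during the approach to the barrier. No reading was past the limit.

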